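# Clamp a shielded module with the wing knob under the clamp base

## Task

Set the aluminium module with the green top flat in the bed of the blue board clamp, between the grey stop block and the rubber-faced jaw. Then swing the orange wing knob under the base clockwise (as seen from above) until the jaw holds the module firmly against the stop, by feel: about 15 N on the module, and never as much as 25 N, which would dent it. Let go of everything and leave the other things on the bench where they are.

Things in the scene. Friction and masses are not known exactly. Their poses are not given: they have to be found in the camera images.
- module_center (a point): Centre of the module: an aluminium block 80 (its x) x 44 (its y) x 36 mm high with a green lid and two brass stubs and a chip on top (stubs rise 10 mm over the block), 0.17 to 0.35 kg, standing loose on the bench; either end may face the jaw. Its z points up.
- clamp: Blue board clamp, screwed to the bench. Origin on the bench under the plate's centre; x to the back, y to the left seen from the front, z up. Plate 150 (x) x 240 (y) x 12 mm thick, top at z = 80 mm, on four 18 mm round legs at x = +-60, y = +-108 mm. On top at x = 20 mm is the bed, two guide rails 6 mm high along y, 50 mm apart inside, from y = -28 to 22 mm, for the module's length.
- bed (a point): Point on the plate's top (clamp frame x 20, y 6, z 80 mm) to set the module's centre over; it clears jaw and stop by 4 mm or more at the start. Axes as the clamp's. The grey stop block (50 x 20 x 32 mm high) closes the bed at the -y end, its face anywhere from y = -52 to -38 mm in the clamp's frame: set by the last user, not measured, not movable.
- jaw: Sliding steel jaw on the clamp's plate at the +y end, 44 mm wide, 35 mm high. Origin at plate-top level in the plane of its rubber face, which looks to the clamp's -y. The face is a sprung pad, 6 N per mm, that gives up to 5.5 mm. The knob drives the jaw to -y by 20 mm per rad.
- knob (a joint): Angle of the wing knob, 0 (open) to 1.5 rad, growing clockwise seen from above, which closes the jaw. The wing points from the axis straight to the clamp's front (-x) at 0.6; at 0 it points 0.6 rad to the -y side of that, at 1.2 0.6 rad to the +y side. It stays where it is left and holds the clamping force.
- knob_axis (a point): On the knob's vertical axis, 8 mm behind the plate's front edge, 49 mm above the bench (half-way up the wing). Axes as the clamp's.
- wing_end (a point): Point on the orange wing, 80 mm from the axis, mid-thickness, half-way up. The wing: a bar 14 mm thick and 22 mm high (38 to 60 mm over the bench) reaching out to 102 mm from the axis, from a black hub 44 mm in diameter under the plate. Push needed here: 7 N to turn it free; 1.3 times that for 8 N on the module, 1.5 times for 15 N, 1.9 times for 25 N (ratios hold at any radius).
- pot: Yellow pot, 30 mm diameter, 26 mm high, standing on the clamp's plate behind the stop; leave it. Origin under its centre.
- screwdriver: Screwdriver with red handle, 180 mm, lying on the bench; leave it.
- board: Green circuit board 100 x 70 mm, flat on the bench; leave it.
- mug: White mug, 76 mm diameter, 90 mm high; leave it.
- spool: Metal spool, 54 mm diameter, 42 mm high; leave it.
- meter: Yellow hand-held meter 150 x 75 x 34 mm, flat on the bench; leave it.

How it is judged:
On the way, in this order (a step that is already met when the one before it is completed fails the run):
1. the module stands flat in the bed, let go, not yet clamped (x of module_center in the frame of clamp between 0.014 and 0.026 m and y of module_center in the frame of clamp between -0.018 and 0.018 m and z of module_center in the frame of clamp between 0.095 and 0.101 m and angle between module_center's own z axis and vertical below 0.08 rad and angle between the x axis of module_center and the y axis of clamp, either way round below 0.12 rad and contact force between module and the fingers below 0.5 N and contact force between jaw and module below 5 N), for 0.2 s.
2. the jaw, closed by the knob, presses the module against the stop with more than 8 N (x of module_center in the frame of clamp between 0.014 and 0.026 m and y of module_center in the frame of clamp between -0.018 and 0.018 m and z of module_center in the frame of clamp between 0.095 and 0.101 m and angle between module_center's own z axis and vertical below 0.08 rad and angle between the x axis of module_center and the y axis of clamp, either way round below 0.12 rad and contact force between jaw and module above 8 N), for 0.2 s.
At the end, for the whole second after the job is handed in: The module lies flat in the bed (centre within 6 mm of the bed's centre line and within 18 mm of the clamp's centre along it, 95 to 101 mm over the bench, square to within 0.12 rad), the jaw presses on it with 8 to 25 N, the knob and the module are at rest, the robot touches nothing (all of step 2 and contact force between jaw and module below 25 N and linear speed of module below 0.01 m/s and velocity of joint knob between -0.02 and 0.02 rad/s).
It fails at once if the jaw presses on the module with 25 N or more (contact force between jaw and module above 25 N).
It fails at once if one of the other things on the bench is disturbed (moved over 25 mm) (distance of any of pot, screwdriver, board, mug, spool, meter from where it was at the start of the episode above 0.025 m).
It also fails if it takes over 72 s, if anything falls off the work surface, if the arm or the gripper's body presses on something with over 40 N, if the wrist force passes 120 N, or if a joint passes its speed limit or range.

## Robot

A 6-joint arm with a two-finger parallel gripper is mounted at the origin on the work surface. World frame = base frame: x ahead of the robot, y to its left, z up, the work surface at z = 0. Lengths are in m, angles in rad, forces in N, time in s.
With the tool pointing down it reaches from about 0.35 to 0.725 m from the base axis. Payload 6 kg.
Tool frame: the origin (TCP) lies midway between the tips of the shut fingers; the grasp point (between the pads) lies 19 mm behind it; z points along the fingers, y is the line along which they close (so a half turn about z gives the same grasp; the last joint's range is limited). The gripper opens to 85 mm and grips with 20 to 120 N. Pads are 22 mm wide; open, the fingers measure 114 mm over their backs; the gripper's body (76 mm by 85 mm) begins 54 mm behind the grasp point. The pads swing forward as they close: fully open they stand 13 mm farther back than shut.
Start: joints at [1.488, 0.04, 0.085, 0, -1.615, -0.334], TCP at [0.243, 0.549, 0.231] pointing down, gripper open.
Joint ranges: [-2.56, 2.56], [-1.29, 2.01], [-1.08, 1.49], [-3.29, 1.98], [-2.81, -0.18], [-2.99, 2.99]. Speed limits (rad/s): [2.57, 2.57, 3.01, 3.14, 3.14, 3.14].

## Interface

Orientations are given as a unit quaternion [x, y, z, w].
In Python, from workcell import env gives the robot as it stands.
- The arm moves only by the tool drive_tool, never from a script. Its argument "plan" is one flat list of numbers, 7 for each row, row after row: the finger opening in mm, from 0 to 85.4, then the shift along the tool's x, y, z in mm, then the turn, a rotation vector about the tool's x, y, z in rad. In form: [gripper, x, y, z, wx, wy, wz, gripper, x, y, z, wx, wy, wz, ...]. A call has 1 to 20 rows; each row shifts and turns the commanded pose from where the row before left it, along the tool's axes as they then stand; what a row does not reach is not made up. A row lasts 1/10 s, in which the tool goes at most 50 mm and 8.59 degrees, less where a joint would pass 70% of its speed; a pose out of reach is approached as far as the arm can. A call is refused whole if a number of a shift passes 50 or a number of a turn 0.15, either way. A call with a gripper value outside its range is refused whole. The fingers move at their own pace and stop on an object; the grip force is fixed at half the most. Time passes only in rows, so rows that do not move let the fingers close. It gives the time, the measured TCP pose, the force, the opening and the grip force at its end, in the units of the state.
- env.get_state(): the state, without advancing time (a new reading comes with each control period).
- env.snapshot(name): name is "scene" or "side" or "wrist"; returns a dict with "pixels" (384x512x3 uint8, blue, green, red), "intrinsics" (3x3 intrinsics, pixels), "camera_from_world" (4x4, takes a point from world to camera coordinates); the wrist camera has in their place "T_tool_cam" (4x4, takes a point from camera to tool coordinates, whose origin is the TCP and whose axes are the flange's). Camera axes: x right, y down, z forward; pixel columns grow to the right and rows downward; lengths in m; the calibration is good to about 2 mm. The wrist camera is an equidistant fisheye: a pixel r from the principal point sees the ray r / f radians off the axis. A picture is of the moment at which its call begins: read the wrist's pose just before it. There is no depth.
- env.job_done(): hands the job in; it is judged then, once.
The state is a dict: "clock": time; "qpos": joint angles; "dq": joint speeds; "joint_efforts": joint torques, N m; "ee_pos": TCP position; "tcp_rot": TCP orientation; "force": force on the tool from outside, world axes, zero at the start; "moment": the same for the moment, N m; "grip_width": opening from 0.0 (shut) to 1.0 (fully open); "gripper_force": force on a finger pad.
Only numpy, scipy, OpenCV 4.12 (cv2) and the standard library are available. Lean on these libraries where they do the work, as an engineer would, in place of code of your own. Each camera call takes 0.05 s, during which the arm holds its last target. There are 200 camera calls.

## Working session

There is one attempt and no reset: what is moved stays moved. The work goes in short steps, Python scripts to look and compute and a tool call to move; the robot and the scene stay as the last step left them, time stands still between calls to the robot, and variables do not carry over. Pictures are saved under pics/ and viewed, at most 10 in all, crops included, and the job is handed in when it is done.

Besides the shell and the picture viewer there is one more tool, called by a JSON object that holds its "op" and its "data". drive_tool: Moves the arm, as the interface text tells. Its arguments: {"type":"object","properties":{"plan":{"type":"array"}},"required":["plan"]}

```bash
mkdir -p pics; ls
python3 - <<'E'
from workcell import env
import cv2,numpy as np,pickle
s=env.get_state();print({k:np.round(v,3) for k,v in s.items()})
d={}
for n in("scene","side","wrist"):
    d[n]=env.snapshot(n); d[n]['state']=s
    print(n,{k:np.round(v,3).tolist() for k,v in d[n].items() if k not in('pixels','state')})
pickle.dump(d,open('snap0.pkl','wb'))
a=cv2.resize(d['scene']['pixels'],(800,600));cv2.imwrite('pics/scene0.png',a)
cv2.imwrite('pics/side0.png',cv2.resize(d['side']['pixels'],(800,600)))
E
```

```text
pics
{'clock': np.float64(0.0), 'qpos': array([ 1.488,  0.041,  0.084, -0.   , -1.616, -0.334]), 'dq': array([ 0.   ,  0.001, -0.001,  0.002,  0.   , -0.001]), 'joint_efforts': array([ 0.0000e+00, -3.6820e+01,  3.4742e+01,  6.9320e+00, -5.0000e-03,
       -0.0000e+00]), 'ee_pos': array([0.243, 0.548, 0.23 ]), 'tcp_rot': array([ 0.978, -0.207, -0.   ,  0.001]), 'force': array([ 0.323,  0.631, -0.178]), 'moment': array([0.015, 0.027, 0.027]), 'gripper_force': np.float64(0.0), 'grip_width': np.float64(1.0)}
scene {'intrinsics': [[408.113, 0.0, 256.706], [0.0, 408.113, 190.279], [0.0, 0.0, 1.0]], 'camera_from_world': [[0.54, 0.842, 0.016, -0.296], [0.692, -0.433, -0.578, -0.357], [-0.48, 0.323, -0.816, 1.479], [0.0, 0.0, 0.0, 1.0]]}
side {'intrinsics': [[361.99, 0.0, 254.155], [0.0, 361.99, 191.889], [0.0, 0.0, 1.0]], 'camera_from_world': [[0.981, -0.194, -0.008, -0.555], [-0.148, -0.722, -0.676, 0.127], [0.125, 0.664, -0.737, 1.128], [0.0, 0.0, 0.0, 1.0]]}
wrist {'intrinsics': [[297.319, 0.0, 256.183], [0.0, 297.319, 193.644], [0.0, 0.0, 1.0]], 'T_tool_cam': [[-0.001, -0.957, -0.291, 0.075], [1.0, -0.001, -0.0, -0.0], [-0.0, -0.291, 0.957, -0.143], [0.0, 0.0, 0.0, 1.0]]}
```

View pics/scene0.png

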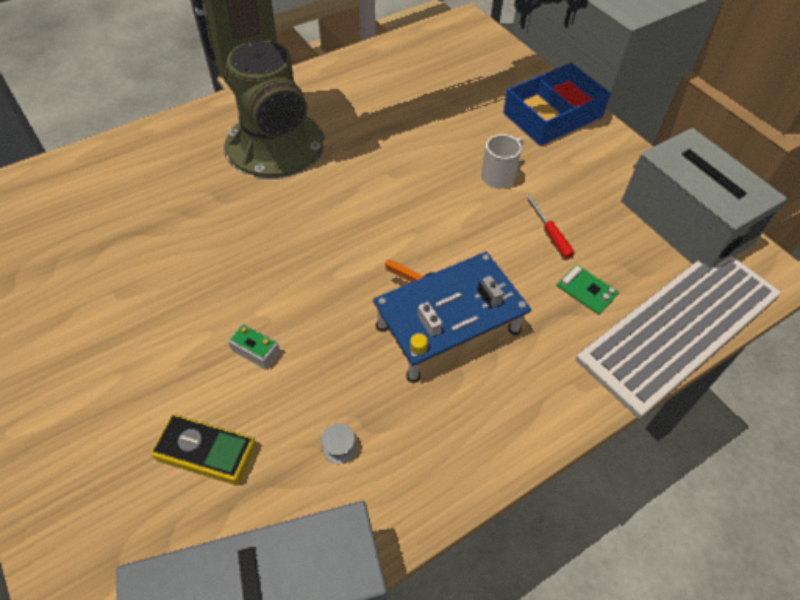

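View pics/side0.png

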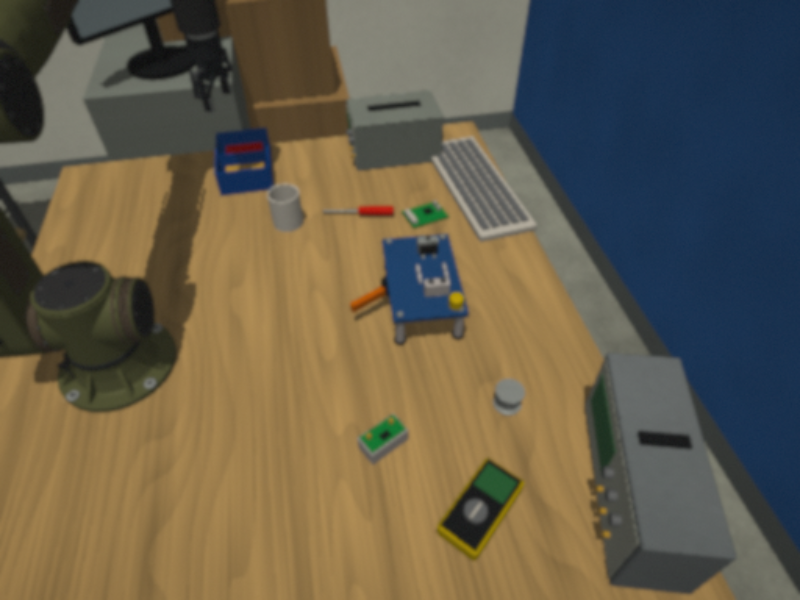

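```bash
cat > h.py <<'E'
import numpy as np,cv2
from scipy.spatial.transform import Rotation as R
def cam(d):
    """origin, rotation world_from_cam"""
    if 'camera_from_world' in d:
        T=np.linalg.inv(d['camera_from_world']);return T[:3,3],T[:3,:3]
    s=d['state'];W=R.from_quat(s['tcp_rot']).as_matrix();T=d['T_tool_cam']
    return np.array(s['ee_pos'])+W@T[:3,3],W@T[:3,:3]
def rays(d,uv):
    uv=np.asarray(uv,float).reshape(-1,2);K=d['intrinsics'];o,M=cam(d)
    p=(uv-[K[0,2],K[1,2]])/K[0,0]
    if 'camera_from_world' in d: v=np.c_[p,np.ones(len(p))]
    else:
        r=np.linalg.norm(p,axis=1)+1e-9; v=np.c_[p*(np.sin(r)/r)[:,None],np.cos(r)]
    v/=np.linalg.norm(v,axis=1)[:,None]
    return o,v@M.T
def plane(d,uv,z):
    o,v=rays(d,uv);return (o+v*((z-o[2])/v[:,2])[:,None])
def tri(obs):
    """obs: list of (d,uv) -> point, miss distances"""
    A=0;b=0;L=[]
    for d,uv in obs:
        o,v=rays(d,uv);v=v[0];P=np.eye(3)-np.outer(v,v);A=A+P;b=b+P@o;L.append((o,P))
    x=np.linalg.solve(A,b);return x,[float(np.linalg.norm(P@(x-o))) for o,P in L]
def proj(d,X):
    o,M=cam(d);K=d['intrinsics'];c=(np.atleast_2d(X)-o)@M
    if 'camera_from_world' in d: p=c[:,:2]/c[:,2:]
    else:
        n=np.linalg.norm(c[:,:2],axis=1)+1e-9;p=c[:,:2]*(np.arctan2(n,c[:,2])/n)[:,None]
    return p*K[0,0]+[K[0,2],K[1,2]]
def blobs(d,lo,hi,amin=15):
    """HSV mask -> list of (area, centroid, contour)"""
    m=cv2.inRange(cv2.cvtColor(d['pixels'],cv2.COLOR_BGR2HSV),lo,hi)
    m=cv2.morphologyEx(m,cv2.MORPH_CLOSE,np.ones((3,3)))
    out=[]
    for c in cv2.findContours(m,cv2.RETR_EXTERNAL,cv2.CHAIN_APPROX_NONE)[0]:
        M=cv2.moments(c)
        if M['m00']>=amin: out.append((M['m00'],np.array([M['m10'],M['m01']])/M['m00'],c))
    return sorted(out,key=lambda t:-t[0])
E
python3 - <<'E'
import pickle;from h import *
D=pickle.load(open('snap0.pkl','rb'))
for n in('scene','side'):
    d=D[n]
    for nm,lo,hi in(('green',(45,90,50),(85,255,255)),('blue',(100,120,40),(125,255,255)),('orange',(5,200,100),(14,255,255)),('yellow',(24,180,120),(34,255,255))):
        for a,c,k in blobs(d,lo,hi)[:4]:
            z={'green':.036,'blue':.08,'orange':.06,'yellow':.106}[nm]
            P=plane(d,k.reshape(-1,2),z)[:,:2].astype(np.float32);r=cv2.minAreaRect(P*1000)
            print(n,nm,a,c.round(1),'rect',np.round(r[0],0),np.round(r[1],0),round(r[2],1))
E
```

```text
scene green 453.0 [376.4 185.7] rect [716. 310.] [95. 69.] 14.2
scene green 371.5 [143.6 288.8] rect [ 649. -398.] [47. 57.] 41.3
scene green 265.5 [161.4 217.8] rect [ 485. -274.] [72. 37.] 27.4
scene blue 3638.5 [287.7 196.4] rect [631.  49.] [239. 151.] 85.2
scene blue 2113.0 [355.5  65.6] rect [297. 581.] [254. 188.] 89.9
scene orange 97.5 [256.8 172.7] rect [509.  24.] [72. 21.] 25.4
scene yellow 141.5 [131.1 296.9] rect [ 685. -431.] [142.  61.] 67.8
scene yellow 64.5 [267.6 218.5] rect [678. -52.] [23. 27.] 57.8
side green 384.5 [316.7 309. ] rect [ 648. -400.] [49. 57.] 40.8
side green 276.5 [385.5 272.4] rect [ 866. -330.] [157.  22.] 72.9
side green 246.5 [244.9 277.3] rect [ 486. -275.] [72. 36.] 26.1
side green 172.5 [273.5 136.8] rect [692. 292.] [93. 67.] 12.7
side blue 38077.0 [441.1 122. ] rect [1327.  581.] [2247.  928.] 53.3
side blue 1465.5 [265.8 179.6] rect [624.  44.] [235. 147.] 85.6
side blue 1210.5 [155.3 102.6] rect [267. 557.] [138. 281.] 1.1
side orange 90.0 [235.1 190.6] rect [509.  21.] [84. 22.] 26.1
side yellow 168.5 [306.  339.3] rect [ 607. -484.] [147.  60.] 15.0
side yellow 39.5 [291.7 191.2] rect [670. -58.] [29. 21.] 75.2
```

{"op": "drive_tool", "data": {"plan": [85,35.2,20.7,-2,0,0,0,85,35.2,20.7,-2,0,0,0,85,35.2,20.7,-2,0,0,0,85,35.2,20.7,-2,0,0,0,85,35.2,20.7,-2,0,0,0,85,35.2,20.7,-2,0,0,0,85,35.2,20.7,-2,0,0,0,85,35.2,20.7,-2,0,0,0,85,35.2,20.7,-2,0,0,0,85,35.2,20.7,-2,0,0,0,85,35.2,20.7,-2,0,0,0,85,35.2,20.7,-2,0,0,0,85,35.2,20.7,-2,0,0,0,85,35.2,20.7,-2,0,0,0,85,35.2,20.7,-2,0,0,0]}}

```text
clock: 1.65
ee_pos: [0.6006, 0.0494, 0.2611]
tcp_rot: [0.978, -0.207, -0.0, 0.0]
force: [-0.1, 1.4, -0.9]
grip_width: 0.998
gripper_force: 0.0
```

{"op": "drive_tool", "data": {"plan": [85,0,0,0,0,0,0.137,85,0,0,0,0,0,0.137,85,0,0,0,0,0,0.137,85,0,0,0,0,0,0.137,85,0,0,0,0,0,0.137,85,0,0,0,0,0,0.137,85,0,0,0,0,0,0.137,85,0,0,0,0,0,0.137,85,0,0,0,0,0,0.137,85,0,0,0,0,0,0,85,0,0,0,0,0,0,85,0,0,0,0,0,0]}}

```text
clock: 2.85
ee_pos: [0.5999, 0.0509, 0.2612]
tcp_rot: [-0.68, 0.734, 0.0, -0.0]
force: [0.3, -0.1, -0.6]
grip_width: 0.996
gripper_force: 0.0
```

Run:
```python
from workcell import env
import cv2,numpy as np,pickle
s=env.get_state();print({k:np.round(s[k],3) for k in('clock','qpos','ee_pos','tcp_rot')})
d=env.snapshot('wrist');d['state']=s;pickle.dump(d,open('w1.pkl','wb'))
cv2.imwrite('pics/w1.png',cv2.resize(d['pixels'],(800,600)))
```

```text
{'clock': np.float64(2.85), 'qpos': array([ 0.417,  0.051,  0.151,  0.   , -1.67 , -0.494]), 'ee_pos': array([0.6  , 0.051, 0.261]), 'tcp_rot': array([-0.68 ,  0.734,  0.   , -0.   ])}
```

View pics/w1.png

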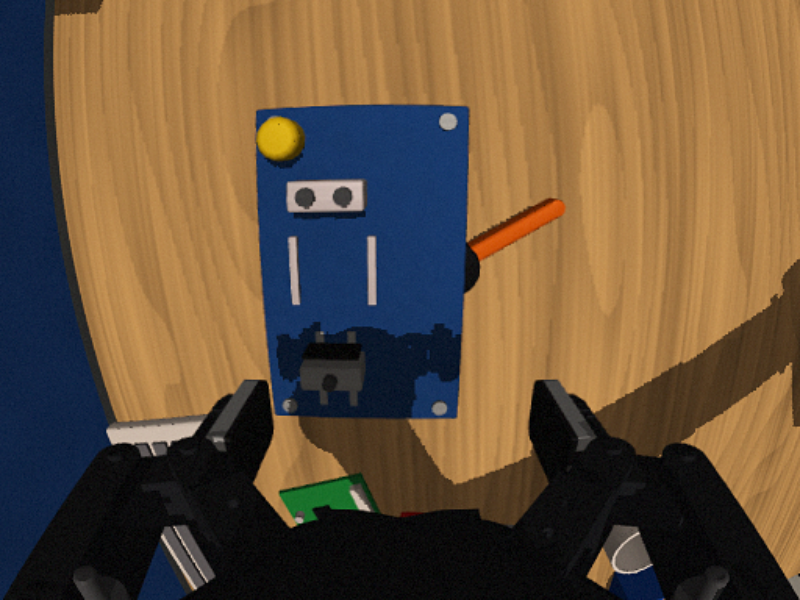

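The wrist view shows the plate (corners about (258,110), (468,107), (457,417), (275,415)), rails at columns 293 and 371, the stop at row ~196, the jaw face at row ~345, the pot at (281,139) and the wing tip at (560,207).

Run:
```python
import pickle;from h import *
d=pickle.load(open('w1.pkl','rb'));D=pickle.load(open('snap0.pkl','rb'))
S=.64
def off(p):return np.array(p,float)*S
names={'c -y back':(257,110),'c -y front':(468,107),'c +y front':(457,417),'c +y back':(275,415)}
P=plane(d,[off(p) for p in names.values()],.08);print(P.round(4))
print('sides',np.linalg.norm(P-np.roll(P,-1,0),axis=1).round(3))
# blue region ray cast -> min rect
b=blobs(d,(100,120,20),(125,255,255))
for a,c,k in b[:3]:
    r=cv2.minAreaRect((plane(d,k.reshape(-1,2),.08)[:,:2]*1000).astype(np.float32));print('blue',a,c.round(),r)
# rails
Q=plane(d,[off(p) for p in[(292,237),(296,304),(371,237),(372,304)]],.086);print('rails',Q.round(4))
rails=Q.mean(0)
yaw=np.arctan2(*(P[3]+P[2]-P[0]-P[1])[[1,0]])-np.pi/2
C=P.mean(0);C[2]=0
Rz=R.from_euler('z',yaw).as_matrix()
f=lambda X:((np.atleast_2d(X)-C)@Rz).round(4)
print('C',C.round(4),'yaw',np.degrees(yaw),'rails clamp',f(rails),f(Q))
for n,p,z in(('stop face',(327,213),.112),('jaw face L',(303,345),.115),('jaw R',(363,345),.115)): print(n,f(plane(d,off(p),z)))
for a,c,k in blobs(d,(5,180,60),(16,255,255))[:3]:
    W=plane(d,k.reshape(-1,2),.06); print('orange',a,c,cv2.minAreaRect((f(W)[:,:2]*1000).astype(np.float32)))
# heights by two views: plate centre (blue centroid) & module lid
for X in ([.02,.006,.08],):print('bed world',C+Rz@X)
for i,n in ((0,'scene'),(0,'side')): pass
g=[blobs(D[n],(45,90,50),(85,255,255))[2][1] for n in('scene','side')]
print('module tri',tri([(D['scene'],g[0]),(D['side'],g[1])]))
# plate height: scene/side/wrist yellow pot and orange tip
pots=[(D['scene'],(267.6,218.5)),(D['side'],(291.7,191.2)),(d,off((281,139)))]
print('pot tri',tri(pots))
bl=[(D['scene'],(287.7,196.4)),(D['side'],(265.8,179.6)),(d,proj(d,P.mean(0))[0])]
print('plate tri',tri(bl),tri(bl[:2]))
```

```text
[[ 0.6921 -0.0739  0.08  ]
 [ 0.5451 -0.0613  0.08  ]
 [ 0.5639  0.1755  0.08  ]
 [ 0.713   0.1641  0.08  ]]
sides [0.148 0.238 0.15  0.239]
blue 24484.0 [234. 167.] ((628.6417236328125, 50.623329162597656), (238.23873901367188, 149.41697692871094), 85.17752075195312)
blue 14667.0 [ 22. 201.] ((1056.9132080078125, 226.20840454101562), (952.0260620117188, 255.4202880859375), 62.73686981201172)
blue 566.5 [103. 371.] ((914.2830200195312, 408.4203796386719), (151.48301696777344, 55.0589714050293), 54.175846099853516)
rails [[0.6744 0.0196 0.086 ]
 [0.6781 0.0687 0.086 ]
 [0.6187 0.0247 0.086 ]
 [0.6225 0.073  0.086 ]]
C [0.6285 0.0511 0.    ] yaw -4.795360436977253 rails clamp [[ 0.0202 -0.003   0.086 ]] [[ 0.0484 -0.0276  0.086 ]
 [ 0.0479  0.0217  0.086 ]
 [-0.0075 -0.0272  0.086 ]
 [-0.0078  0.0213  0.086 ]]
stop face [[ 0.0188 -0.0468  0.112 ]]
jaw face L [[0.0381 0.0419 0.115 ]]
jaw R [[-0.0031  0.0413  0.115 ]]
orange 850.5 [330.50127376 145.39878503] ((-117.3448486328125, -33.38496780395508), (81.00533294677734, 17.93590545654297), 30.811893463134766)
bed world [0.64895854 0.05543578 0.08      ]
module tri (array([ 0.48514195, -0.2744486 ,  0.03437064]), [0.0013129114230054021, 0.0013129114230053655])
pot tri (array([ 0.67308046, -0.04878925,  0.0962024 ]), [0.0005184203856263297, 0.0008482047196137188, 0.0008063555081187877])
plate tri (array([0.62325863, 0.05637304, 0.05423549]), [0.001448373808854595, 0.006726346242104552, 0.007892976192051995]) (array([0.61804962, 0.05952972, 0.04854879]), [0.0011686094990587114, 0.0011686094990586491])
```

{"op": "drive_tool", "data": {"plan": [70,37,10,6.8,0,0,0,70,37,10,6.8,0,0,0,70,37,10,6.8,0,0,0,70,37,10,6.8,0,0,0,70,37,10,6.8,0,0,0,70,37,10,6.8,0,0,0,70,37,10,6.8,0,0,0,70,37,10,6.8,0,0,0,70,37,10,6.8,0,0,0,70,0,0,0,0,0,0.146,70,0,0,0,0,0,0.146,70,0,0,0,0,0,0.146,70,0,0,0,0,0,0.146,70,0,0,0,0,0,0.146,70,0,0,0,0,0,0.146,70,0,0,0,0,0,0.146,70,0,0,0,0,0,0,70,0,0,0,0,0,0]}}

```text
clock: 4.7
ee_pos: [0.484, -0.2739, 0.2001]
tcp_rot: [-0.235, 0.972, -0.0, -0.0]
force: [0.1, -0.9, -0.2]
grip_width: 0.818
gripper_force: 0.0
```

Run:
```python
from workcell import env
import pickle;from h import *
s=env.get_state();print({k:np.round(s[k],4) for k in('clock','qpos','ee_pos','tcp_rot','force','grip_width')})
d=env.snapshot('wrist');d['state']=s;pickle.dump(d,open('w2.pkl','wb'))
cv2.imwrite('pics/w2.png',cv2.resize(d['pixels'],(800,600)))
for a,c,k in blobs(d,(45,90,40),(85,255,255),200)[:3]:
    r=cv2.minAreaRect((plane(d,k.reshape(-1,2),.036)[:,:2]*1000).astype(np.float32));print('green',a,c,r)
D=pickle.load(open('snap0.pkl','rb'))
g=[(D[n],blobs(D[n],(45,90,50),(85,255,255))[2][1]) for n in('scene','side')]
b=blobs(d,(45,90,40),(85,255,255),200)
for a,c,k in b[:2]: print(tri(g+[(d,c)]))
```

```text
{'clock': np.float64(4.7), 'qpos': array([-1.5380e-01, -7.8000e-02, -8.8300e-02,  1.0000e-04, -1.5605e+00,
       -9.4250e-01]), 'ee_pos': array([ 0.484 , -0.2739,  0.2001]), 'tcp_rot': array([-0.235,  0.972, -0.   , -0.   ]), 'force': array([ 0.1341, -0.9351, -0.2249]), 'grip_width': np.float64(0.8184)}
green 2312.5 [254.64526126 176.07459459] ((485.8808898925781, -274.65582275390625), (74.80181884765625, 38.238285064697266), 26.309293746948242)
green 1088.5 [109.84964018 245.42244679] ((647.857421875, -399.11688232421875), (45.265262603759766, 55.204566955566406), 40.69717788696289)
(array([ 0.48524308, -0.27482926,  0.034712  ]), [0.0015505341202517362, 0.0011040807239731736, 0.0004979009116998844])
(array([ 0.52446677, -0.32633828,  0.15306978]), [0.0516434988346293, 0.0486945522127207, 0.04254905888780592])
```

View pics/w2.png

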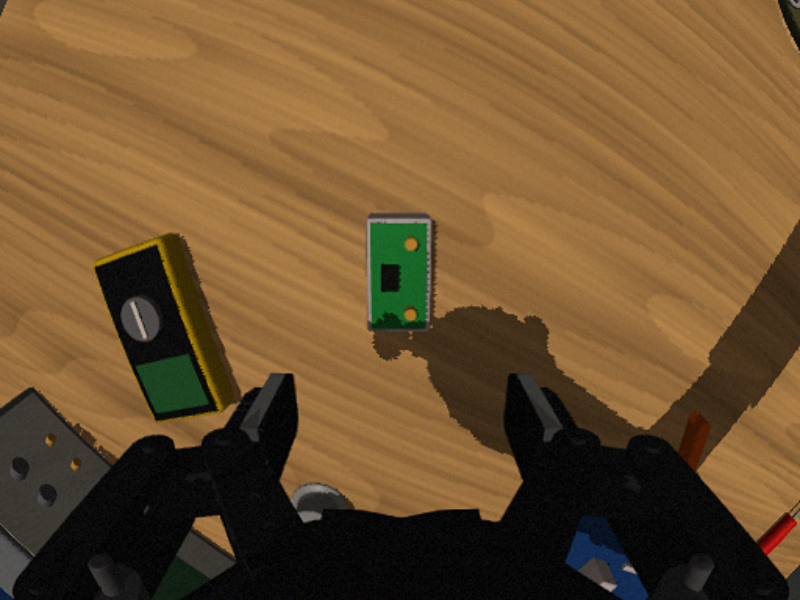

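{"op": "drive_tool", "data": {"plan": [70,-1.1,-1.5,35,0,0,0.014,70,0,0,40,0,0,0,70,0,0,40,0,0,0,70,0,0,35,0,0,0,70,0,0,25,0,0,0,70,0,0,14,0,0,0,70,0,0,6,0,0,0,70,0,0,0,0,0,0,40,0,0,0,0,0,0,30,0,0,0,0,0,0,30,0,0,0,0,0,0,30,0,0,0,0,0,0,30,0,0,0,0,0,0,30,0,0,0,0,0,0]}}

```text
clock: 6.15
ee_pos: [0.4869, -0.2751, 0.0071]
tcp_rot: [-0.226, 0.974, -0.001, 0.001]
force: [0.0, 1.4, 6.0]
grip_width: 0.503
gripper_force: 62.7
```

{"op": "drive_tool", "data": {"plan": [30,0,0,-5,0,0,0,30,0,0,-15,0,0,0,30,0,0,-35,0,0,0,30,0,0,-40,0,0,0,30,0,0,-40,0,0,0,30,0,0,-35,0,0,0,30,0,0,-20,0,0,0,30,0,0,-5,0,0,0,30,0,0,0,0,0,0,30,0,0,0,0,0,0]}}

```text
clock: 7.15
ee_pos: [0.485, -0.2744, 0.1984]
tcp_rot: [-0.226, 0.974, 0.001, -0.001]
force: [0.3, -0.1, -1.9]
grip_width: 0.503
gripper_force: 62.0
```

Run:
```python
from workcell import env
import pickle;from h import *
s=env.get_state();print({k:np.round(s[k],4) for k in('clock','ee_pos','tcp_rot','force','grip_width','gripper_force')})
W=R.from_quat(s['tcp_rot']).as_matrix()
d=env.snapshot('wrist');d['state']=s;pickle.dump(d,open('w3.pkl','wb'))
cv2.imwrite('pics/w3.png',d['pixels'][100:384,60:460])
for a,c,k in blobs(d,(45,90,30),(85,255,255),200)[:4]:
    for z in(s['ee_pos'][2]+.029,):
        P=(plane(d,k.reshape(-1,2),z)-s['ee_pos'])@W
        print(a,c.round(),cv2.minAreaRect((P[:,:2]*1000).astype(np.float32)))
# goal: module centre over clamp (20,4) with module axis along clamp y, tool yaw
yaw=np.radians(-4.8);Rz=R.from_euler('z',yaw).as_matrix();C=np.array([.6286,.0509,0])
t=C+Rz@[.020,.004,0];print('target',t,'tool x yaw',np.degrees(np.arctan2(W[1,0],W[0,0])),'delta tool',(W.T@(t-s['ee_pos'])*1000).round(1))
```

```text
{'clock': np.float64(7.15), 'ee_pos': array([ 0.485 , -0.2744,  0.1984]), 'tcp_rot': array([-2.259e-01,  9.741e-01,  8.000e-04, -1.100e-03]), 'force': array([ 0.3448, -0.0575, -1.8926]), 'grip_width': np.float64(0.5032), 'gripper_force': np.float64(61.9507)}
10840.5 [256. 258.] ((2.030059814453125, -0.2713165283203125), (38.717864990234375, 71.32360076904297), 89.58966064453125)
1128.0 [111. 248.] ((11.454645156860352, -69.11241912841797), (20.939117431640625, 17.105131149291992), 75.08021545410156)
target [0.64886457 0.05321241 0.        ] tool x yaw -153.88459404433058 delta tool [-291.6  221.6  198.3]
```

View pics/w3.png

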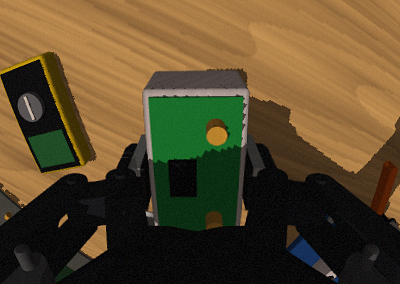

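{"op": "drive_tool", "data": {"plan": [30,-29.2,22.2,0,0,0,0,30,-29.2,22.2,0,0,0,0,30,-29.2,22.2,0,0,0,0,30,-29.2,22.2,0,0,0,0,30,-29.2,22.2,0,0,0,0,30,-29.2,22.2,0,0,0,0,30,-29.2,22.2,0,0,0,0,30,-29.2,22.2,0,0,0,0,30,-29.2,22.2,0,0,0,0,30,-29.2,22.2,0,0,0,0,30,0,0,0,0,0,-0.147,30,0,0,0,0,0,-0.147,30,0,0,0,0,0,-0.147,30,0,0,0,0,0,-0.147,30,0,0,0,0,0,-0.147,30,0,0,0,0,0,-0.147,30,0,0,0,0,0,-0.147,30,0,0,0,0,0,0,30,0,0,0,0,0,0]}}

```text
clock: 9.1
ee_pos: [0.6498, 0.053, 0.1988]
tcp_rot: [-0.675, 0.738, 0.0, -0.001]
force: [-0.1, -0.3, -1.4]
grip_width: 0.503
gripper_force: 61.7
```

Run:
```python
from workcell import env
import pickle;from h import *
s=env.get_state();print({k:np.round(s[k],4) for k in('clock','ee_pos','tcp_rot','force','grip_width','gripper_force')})
W=R.from_quat(s['tcp_rot']).as_matrix()
yaw=np.radians(-4.8);Rz=R.from_euler('z',yaw).as_matrix();C=np.array([.6286,.0509,0])
t=C+Rz@[.020,.004,.088];print('yaw err',np.degrees(np.arctan2(W[1,0],W[0,0]))+94.8,'delta tool',(W.T@(t-s['ee_pos'])*1000).round(1))
print('tilt',(W[:,2]).round(4))
d=env.snapshot('wrist');d['state']=s;pickle.dump(d,open('w4.pkl','wb'))
cv2.imwrite('pics/w4.png',d['pixels'][40:384,60:460])
```

```text
{'clock': np.float64(9.1), 'ee_pos': array([0.6498, 0.053 , 0.1988]), 'tcp_rot': array([-6.746e-01,  7.382e-01,  4.000e-04, -9.000e-04]), 'force': array([-0.1273, -0.3031, -1.4224]), 'grip_width': np.float64(0.5029), 'gripper_force': np.float64(61.7053)}
yaw err -0.3538401880527715 delta tool [ -0.2   0.7 110.8]
tilt [-1.9e-03 -7.0e-04 -1.0e+00]
```

View pics/w4.png

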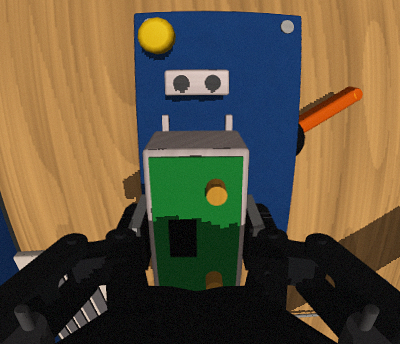

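The module hangs above the bed, with the rail ends at crop (166,115) and (229,114) and the stop's holes at (180,84) and (212,83). I triangulate these with the first wrist view as a height check.

Run:
```python
import pickle;from h import *
a=pickle.load(open('w1.pkl','rb'));b=pickle.load(open('w4.pkl','rb'))
Rz=R.from_euler('z',np.radians(-4.8)).as_matrix();C=np.array([.6286,.0509,0])
for n,p,q in(('hole1',(305,197),(180,84)),('hole2',(342,196),(212,83)),('rail1',(292,237),(166,115)),('rail2',(371,237),(229,115)),('screw',(448,121),(288,26))):
    x,e=tri([(a,np.array(p)*.64),(b,np.array(q)+[60,40])]);print(n,((x-C)@Rz).round(4),np.round(e,4))
print(((plane(b,[[226,155],[289,155]],.086)-C)@Rz).round(4))
```

```text
hole1 [ 0.0337 -0.0564  0.1074] [0.0004 0.0004]
hole2 [ 0.0089 -0.0571  0.1128] [0.0002 0.0002]
rail1 [ 0.0469 -0.0285  0.0917] [0.0003 0.0003]
rail2 [-0.0076 -0.0272  0.0857] [0.0002 0.0002]
screw [-0.0595 -0.1078  0.0857] [0.0001 0.0001]
[[ 0.0474 -0.0278  0.086 ]
 [-0.0076 -0.0275  0.086 ]]
```

{"op": "drive_tool", "data": {"plan": [30,0,0.7,20,0,0,-0.006,30,0,0,30,0,0,0,30,0,0,25,0,0,0,30,0,0,15,0,0,0,30,0,0,8,0,0,0,30,0,0,5,0,0,0,30,0,0,3,0,0,0,30,0,0,2,0,0,0,30,0,0,1,0,0,0,30,0,0,0,0,0,0,30,0,0,0,0,0,0]}}

```text
clock: 10.25
ee_pos: [0.6496, 0.0532, 0.0916]
tcp_rot: [-0.678, 0.735, -0.0, 0.0]
force: [-0.8, 0.3, -2.0]
grip_width: 0.507
gripper_force: 62.0
```

{"op": "drive_tool", "data": {"plan": [30,0,0,1,0,0,0,30,0,0,1,0,0,0,30,0,0,1,0,0,0,30,0,0,0,0,0,0]}}

```text
clock: 10.65
ee_pos: [0.6493, 0.0531, 0.0878]
tcp_rot: [-0.678, 0.735, 0.0, -0.0]
force: [-0.2, -0.6, -1.6]
grip_width: 0.508
gripper_force: 62.0
```

{"op": "drive_tool", "data": {"plan": [30,0,0,1,0,0,0,30,0,0,0.5,0,0,0,30,0,0,0,0,0,0]}}

```text
clock: 10.95
ee_pos: [0.6495, 0.0531, 0.0872]
tcp_rot: [-0.678, 0.735, -0.0, 0.0]
force: [-0.8, -0.1, 1.3]
grip_width: 0.503
gripper_force: 62.3
```

{"op": "drive_tool", "data": {"plan": [48,0,0,0,0,0,0,54,0,0,0,0,0,0,64,0,0,0,0,0,0,64,0,0,0,0,0,0,64,0,0,-5,0,0,0,64,0,0,-15,0,0,0,64,0,0,-25,0,0,0,64,0,0,-35,0,0,0,64,0,0,-35,0,0,0,64,0,0,-35,0,0,0,64,0,0,0,0,0,0,64,0,0,0,0,0,0]}}

```text
clock: 12.15
ee_pos: [0.6498, 0.0533, 0.2391]
tcp_rot: [-0.678, 0.735, -0.001, 0.002]
force: [-0.0, -0.4, -1.6]
grip_width: 0.753
gripper_force: 0.0
```

Run:
```python
from workcell import env
import pickle;from h import *
s=env.get_state();print({k:np.round(s[k],4) for k in('clock','qpos','ee_pos','tcp_rot','force','grip_width')})
d=env.snapshot('wrist');d['state']=s;pickle.dump(d,open('w5.pkl','wb'))
D={n:env.snapshot(n) for n in('scene','side')}
cv2.imwrite('pics/w5.png',d['pixels'][40:384,60:460])
Rz=R.from_euler('z',np.radians(-4.8)).as_matrix();C=np.array([.6286,.0509,0])
obs=[]
for n,x in(('w',d),('scene',D['scene']),('side',D['side'])):
  for a,c,k in blobs(x,(45,90,30),(85,255,255),30)[:6]:
    P=((plane(x,k.reshape(-1,2),.116)-C)@Rz)[:,:2]*1000
    r=cv2.minAreaRect(P.astype(np.float32))
    if abs(r[0][0]-20)<25 and abs(r[0][1])<40: print(n,a,c.round(1),r);obs.append((x,c))
if len(obs)>1:
    x,e=tri(obs);print(((x-C)@Rz).round(4),e)
```

```text
{'clock': np.float64(12.15), 'qpos': array([ 3.8810e-01,  1.7690e-01,  2.4630e-01,  2.0000e-04, -1.6366e+00,
       -4.6810e-01]), 'ee_pos': array([0.6498, 0.0533, 0.2391]), 'tcp_rot': array([-6.782e-01,  7.348e-01, -7.000e-04,  1.600e-03]), 'force': array([-0.0427, -0.415 , -1.6376]), 'grip_width': np.float64(0.7529)}
w 3032.0 [257.1 183.5] ((20.961755752563477, 3.021839141845703), (38.48676681518555, 74.47055053710938), 1.1486345529556274)
scene 244.0 [294.8 191.4] ((19.898792266845703, 4.402355194091797), (37.60698699951172, 73.00223541259766), 0.7093644738197327)
side 147.5 [277.2 165.1] ((23.33161163330078, 6.288793563842773), (39.323219299316406, 73.02433013916016), 1.598651647567749)
[0.0224 0.0021 0.1176] [0.0015393788964220016, 0.0010810792345888318, 0.000643898908815686]
```

View pics/w5.png

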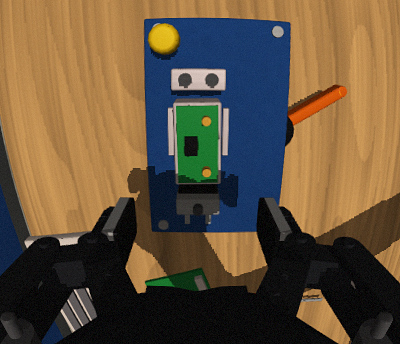

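The module is seated square in the bed, with its centre near clamp (21, 3) mm and its lid at z ≈ 0.117. Next I shut the fingers and move to the -y side of the wing.

{"op": "drive_tool", "data": {"plan": [0,19.6,34,0,0,0,0,0,19.6,34,0,0,0,0,0,19.6,34,0,0,0,0,0,19.6,34,0,0,0,0,0,0,0,0,0,0,-0.15,0,0,0,0,0,0,-0.15,0,0,0,0,0,0,-0.15,0,0,0,0,0,0,-0.15,0,0,0,0,0,0,-0.15,0,0,0,0,0,0,0,0,0,0,0,0,0,0]}}

```text
clock: 13.4
ee_pos: [0.5073, -0.0141, 0.236]
tcp_rot: [0.899, -0.437, -0.0, 0.0]
force: [0.2, 0.2, -0.0]
grip_width: 0.001
gripper_force: 0.0
```

```bash
cat > k.py <<'E'
from h import *
Rz=R.from_euler('z',np.radians(-4.8)).as_matrix();C=np.array([.6286,.0509,0]);AX=C+Rz@[-.067,0,0]
def where(p,q):
    """tcp in the wing's terms: radius, angle about axis (from -x, + to -y), tool y angle"""
    v=Rz.T@(np.array(p)-AX);W=Rz.T@R.from_quat(q).as_matrix()
    return dict(clamp=(Rz.T@(np.array(p)-C)*1000).round(1),r=round(np.hypot(v[0],v[1])*1000,1),ang=round(np.arctan2(-v[1],-v[0]),3),ty=round(np.arctan2(-W[1,1],-W[0,1]),3))
E
python3 - <<'E'
from workcell import env
import pickle;from k import *
s=env.get_state();print({k:np.round(s[k],4) for k in('clock','qpos','ee_pos','tcp_rot','force','moment','grip_width')},where(s['ee_pos'],s['tcp_rot']))
d=env.snapshot('wrist');d['state']=s
for a,c,k in blobs(d,(5,180,40),(16,255,255))[:2]:
    P=((plane(d,k.reshape(-1,2),.06)-AX)@Rz)[:,:2]*1000;m=P[np.hypot(*P.T)<95]
    r=cv2.minAreaRect(P.astype(np.float32));print(a,r,np.arctan2(-r[0][1],-r[0][0]),'max r',np.hypot(*P.T).max())
W=R.from_quat(s['tcp_rot']).as_matrix();t=C+Rz@[-.1148,-.0752,.047]
print('to start',(W.T@(t-s['ee_pos'])*1000).round(1))
E
```

```text
{'clock': np.float64(13.4), 'qpos': array([ 0.3697, -0.2059, -0.1379, -0.    , -1.6399,  0.2963]), 'ee_pos': array([ 0.5073, -0.0141,  0.236 ]), 'tcp_rot': array([ 8.994e-01, -4.372e-01, -4.000e-04,  4.000e-04]), 'force': array([ 0.2175,  0.2219, -0.0109]), 'moment': array([-0.0122,  0.0606, -0.0307]), 'grip_width': np.float64(0.0014)} {'clamp': array([-115.4,  -75. ,  236. ]), 'r': np.float64(89.2), 'ang': np.float64(0.998), 'ty': np.float64(0.75)}
1014.0 ((-50.04085159301758, -34.07741928100586), (80.878173828125, 19.254100799560547), 30.481258392333984) 0.5978546777527386 max r 100.85036599849767
to start [  0.6  -0.5 189. ]
```

{"op": "drive_tool", "data": {"plan": [0,0,0,40,0,0,0,0,0,0,40,0,0,0,0,0,0,35,0,0,0,0,0,0,30,0,0,0,0,0,0,22,0,0,0,0,0,0,14,0,0,0,0,0,0,8,0,0,0,0,0,0,0,0,0,0,0,0,0,0,0,0,0,0]}}

```text
validation failed for argument at $.pl...
```

{"op": "drive_tool", "data": {"plan": [0,-4,-0.6,0,0,0,0,0,-4,-0.6,0,0,0,0,0,-2,-0.3,0,0,0,0,0,0,0,0,0,0,0]}}

```text
clock: 13.85
ee_pos: [0.5024, -0.005, 0.2367]
tcp_rot: [0.9, -0.435, 0.0, -0.0]
force: [-0.2, 0.1, -0.4]
grip_width: -0.002
gripper_force: 0.0
```

The descent was refused because of a miscounted list, and the second move ran at height with nothing near. I'll undo that shift and descend.

{"op": "drive_tool", "data": {"plan": [0,10,1.5,0,0,0,0,0,0,0,40,0,0,0,0,0,0,40,0,0,0,0,0,0,35,0,0,0,0,0,0,30,0,0,0,0,0,0,22,0,0,0,0,0,0,14,0,0,0,0,0,0,8,0,0,0,0,0,0,0,0,0,0,0,0,0,0,0,0,0]}}

```text
clock: 14.85
ee_pos: [0.5083, -0.0141, 0.0488]
tcp_rot: [0.9, -0.435, 0.001, -0.0]
force: [0.5, 0.0, 0.1]
grip_width: -0.002
gripper_force: 0.0
```

{"op": "drive_tool", "data": {"plan": [0,-4,-0.6,0,0,0,0,0,-4,-0.6,0,0,0,0,0,-3,-0.5,0,0,0,0,0,-2,-0.3,0,0,0,0,0,0,0,0,0,0,0]}}

```text
clock: 15.35
ee_pos: [0.501, -0.0023, 0.0478]
tcp_rot: [0.9, -0.435, 0.0, -0.0]
force: [0.4, -0.4, 0.1]
grip_width: 0.001
gripper_force: 0.0
```

{"op": "drive_tool", "data": {"plan": [0,-2.5,0.2,0,0,0,0.03,0,-2.5,0.2,0,0,0,0.03,0,-2.5,0.2,0,0,0,0.03,0,-2.5,0.2,0,0,0,0.03,0,-2.5,0.2,0,0,0,0.03,0,-2.5,0.2,0,0,0,0.03]}}

```text
clock: 15.95
ee_pos: [0.4921, 0.0078, 0.0478]
tcp_rot: [0.857, -0.515, 0.001, 0.001]
force: [4.4, -7.1, -2.4]
grip_width: -0.0
gripper_force: 3.6
```

Run:
```python
from workcell import env
from k import *
for i in range(4):
    s=env.get_state();F=R.from_quat(s['tcp_rot']).inv().apply(s['force']);print(s['clock'],where(s['ee_pos'],s['tcp_rot']),'F tool',F.round(2),np.round(s['moment'],2));env.snapshot('wrist')
```

```text
15.95 {'clamp': array([-132.4,  -54.3,   47.8]), 'r': np.float64(85.0), 'ang': np.float64(0.693), 'ty': np.float64(0.572)} F tool [ 8.31 -0.59  2.44] [-2.04 -1.38 -0.08]
16.0 {'clamp': array([-132.5,  -54.1,   47.8]), 'r': np.float64(84.9), 'ang': np.float64(0.69), 'ty': np.float64(0.571)} F tool [ 6.53 -0.96  1.51] [-1.57 -1.18 -0.07]
16.05 {'clamp': array([-132.5,  -54.1,   47.8]), 'r': np.float64(84.9), 'ang': np.float64(0.69), 'ty': np.float64(0.573)} F tool [ 5.98 -1.27  1.24] [-1.55 -0.99 -0.03]
16.1 {'clamp': array([-132.5,  -54.1,   47.8]), 'r': np.float64(84.9), 'ang': np.float64(0.69), 'ty': np.float64(0.573)} F tool [ 4.49 -1.29  1.52] [-1.53 -0.97  0.01]
```

{"op": "drive_tool", "data": {"plan": [0,-1.7,0.18,0,0,0,0.02,0,-1.7,0.18,0,0,0,0.02,0,-1.7,0.18,0,0,0,0.02,0,-1.7,0.18,0,0,0,0.02,0,-1.7,0.18,0,0,0,0.02,0,-1.7,0.18,0,0,0,0.02]}}

```text
clock: 16.75
ee_pos: [0.4868, 0.0165, 0.0478]
tcp_rot: [0.825, -0.566, 0.001, 0.001]
force: [4.5, -7.3, -2.0]
grip_width: -0.001
gripper_force: 3.5
```

{"op": "drive_tool", "data": {"plan": [0,-1.7,0.18,0,0,0,0.02,0,-1.7,0.18,0,0,0,0.02,0,-1.7,0.18,0,0,0,0.02,0,-1.7,0.18,0,0,0,0.02,0,-1.7,0.18,0,0,0,0.02,0,-1.7,0.18,0,0,0,0.02]}}

```text
clock: 17.35
ee_pos: [0.4826, 0.0257, 0.0478]
tcp_rot: [0.789, -0.614, 0.001, 0.001]
force: [3.8, -6.0, -2.0]
grip_width: 0.003
gripper_force: 3.5
```

{"op": "drive_tool", "data": {"plan": [0,-1.7,0.18,0,0,0,0.02,0,-1.7,0.18,0,0,0,0.02,0,-1.7,0.18,0,0,0,0.02,0,-1.7,0.18,0,0,0,0.02,0,-1.7,0.18,0,0,0,0.02,0,-1.7,0.18,0,0,0,0.02]}}

```text
clock: 17.95
ee_pos: [0.4794, 0.0354, 0.0478]
tcp_rot: [0.751, -0.66, 0.001, 0.001]
force: [3.2, -7.2, -1.6]
grip_width: 0.003
gripper_force: 3.6
```

{"op": "drive_tool", "data": {"plan": [0,-1.7,0.18,0,0,0,0.02,0,-1.7,0.18,0,0,0,0.02,0,-1.7,0.18,0,0,0,0.02,0,-1.7,0.18,0,0,0,0.02]}}

```text
clock: 18.35
ee_pos: [0.478, 0.042, 0.0478]
tcp_rot: [0.724, -0.69, 0.001, 0.001]
force: [4.3, -7.6, -1.4]
grip_width: -0.003
gripper_force: 3.6
```

Run:
```python
from workcell import env
from k import *
s=env.get_state();F=R.from_quat(s['tcp_rot']).inv().apply(s['force']);print(s['clock'],where(s['ee_pos'],s['tcp_rot']),'F tool',F.round(2),np.round(s['moment'],2))
D={n:env.snapshot(n) for n in('scene','wrist')}
D['wrist']['state']=s
cv2.imwrite('pics/w6.png',np.vstack([cv2.resize(D['wrist']['pixels'][:,:],(512,384)),cv2.resize(D['scene']['pixels'][140:240,220:350],(512,216))]) if 0 else cv2.resize(D['scene']['pixels'][140:250,220:360],(700,550),interpolation=cv2.INTER_CUBIC))
x=D['scene']
for a,c,k in blobs(x,(5,200,80),(16,255,255))[:2]:
    P=((plane(x,k.reshape(-1,2),.06)-AX)@Rz)[:,:2]*1000;r=cv2.minAreaRect(P.astype(np.float32));print(a,r,np.arctan2(-r[0][1],-r[0][0]))
for a,c,k in blobs(x,(45,90,30),(85,255,255),30)[:6]:
    P=((plane(x,k.reshape(-1,2),.116)-C)@Rz)[:,:2]*1000
    r=cv2.minAreaRect(P.astype(np.float32))
    if abs(r[0][0]-20)<25 and abs(r[0][1])<40: print('mod',a,c.round(1),r)
```

```text
18.35 {'clamp': array([-149.3,  -21.5,   47.8]), 'r': np.float64(85.1), 'ang': np.float64(0.256), 'ty': np.float64(0.132)} F tool [ 7.83 -3.89  1.4 ] [-2.52 -1.19 -0.06]
52.0 ((-46.84847640991211, -4.830476760864258), (45.42355728149414, 16.132503509521484), 0.6945458650588989) 0.10274543193464641
mod 279.0 [293.8 191. ] ((19.268701553344727, 2.8139190673828125), (37.673824310302734, 73.76448822021484), 0.1543494015932083)
```

View pics/w6.png

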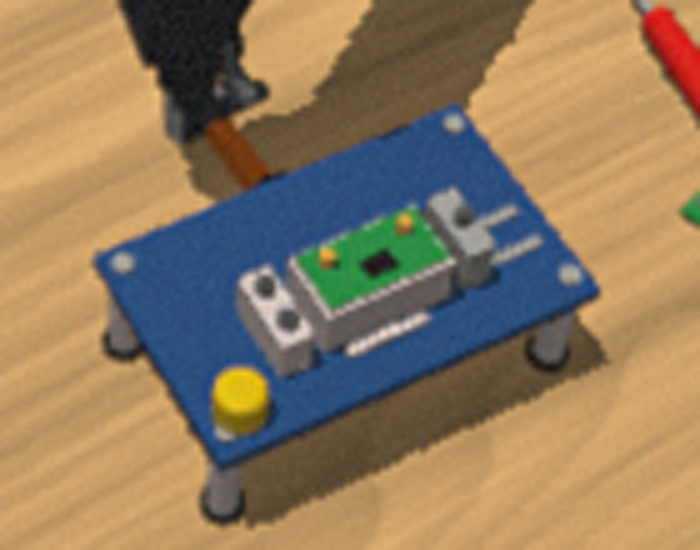

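{"op": "drive_tool", "data": {"plan": [0,-1.7,0.18,0,0,0,0.02,0,-1.7,0.18,0,0,0,0.02,0,-1.7,0.18,0,0,0,0.02,0,-1.7,0.18,0,0,0,0.02]}}

```text
clock: 18.85
ee_pos: [0.4771, 0.0486, 0.0478]
tcp_rot: [-0.696, 0.718, -0.001, -0.001]
force: [3.7, -7.3, -1.2]
grip_width: -0.001
gripper_force: 3.5
```

{"op": "drive_tool", "data": {"plan": [0,-1.7,0.18,0,0,0,0.02,0,-1.7,0.18,0,0,0,0.02]}}

```text
clock: 19.05
ee_pos: [0.4768, 0.052, 0.0477]
tcp_rot: [-0.681, 0.732, -0.001, -0.001]
force: [3.9, -7.5, -0.7]
grip_width: 0.002
gripper_force: 3.5
```

{"op": "drive_tool", "data": {"plan": [0,-1.7,0.18,0,0,0,0.02,0,-1.7,0.18,0,0,0,0.02]}}

```text
clock: 19.25
ee_pos: [0.4767, 0.0553, 0.0477]
tcp_rot: [-0.667, 0.745, -0.001, -0.001]
force: [2.9, -8.1, -1.1]
grip_width: -0.003
gripper_force: 3.5
```

{"op": "drive_tool", "data": {"plan": [0,-1.7,0.18,0,0,0,0.02]}}

```text
clock: 19.35
ee_pos: [0.4767, 0.057, 0.0477]
tcp_rot: [-0.659, 0.752, -0.001, -0.001]
force: [3.7, -8.0, -0.7]
grip_width: -0.0
gripper_force: 3.5
```

```bash
cat > log.py <<'E'
from k import *
import sys
for l in sys.stdin:
    v=np.array(l.split(),float)
    if len(v)<9: continue
    p,q,f=v[:3],v[3:7],v[7:10];w=where(p,q)
    print('k~',round(.6-(w['ang']-.237),3),'r',w['r'],'ty',w['ty'],'F tool',R.from_quat(q).inv().apply(f).round(2))
E
python3 - <<'E'
from workcell import env
from k import *
s=env.get_state();F=R.from_quat(s['tcp_rot']).inv().apply(s['force']);print(s['clock'],where(s['ee_pos'],s['tcp_rot']),'F tool',F.round(2),np.round(s['moment'],2))
E
```

```text
19.35 {'clamp': array([-151.9,   -6.6,   47.7]), 'r': np.float64(85.2), 'ang': np.float64(0.078), 'ty': np.float64(-0.048)} F tool [ 7.4  -4.72  0.75] [-2.74 -1.01 -0.04]
```

{"op": "drive_tool", "data": {"plan": [0,-1.7,0.18,0,0,0,0.02,0,-1.7,0.18,0,0,0,0.02]}}

```text
clock: 19.55
ee_pos: [0.4768, 0.0604, 0.0477]
tcp_rot: [-0.644, 0.765, -0.001, -0.001]
force: [2.3, -8.2, -0.6]
grip_width: -0.004
gripper_force: 3.5
```

{"op": "drive_tool", "data": {"plan": [0,-1.7,0.18,0,0,0,0.02,0,-1.7,0.18,0,0,0,0.02]}}

```text
clock: 19.75
ee_pos: [0.477, 0.0637, 0.0477]
tcp_rot: [-0.628, 0.778, -0.001, -0.001]
force: [2.9, -8.4, -0.4]
grip_width: -0.002
gripper_force: 3.5
```

```bash
cat > st.py <<'E'
from workcell import env
from k import *
s=env.get_state();q=R.from_quat(s['tcp_rot']).inv();w=where(s['ee_pos'],s['tcp_rot']);print(s['clock'],'k~',round(.837-w['ang'],3),w,'F',q.apply(s['force']).round(2),'M',q.apply(s['moment']).round(2))
E
python3 st.py
```

```text
19.75 k~ 0.838 {'clamp': array([-1.522e+02,  1.000e-01,  4.770e+01]), 'r': np.float64(85.2), 'ang': np.float64(-0.001), 'ty': np.float64(-0.128)} F [ 7.56 -4.58  0.4 ] M [1.4  2.51 0.09]
```

{"op": "drive_tool", "data": {"plan": [0,-1.7,0.18,0,0,0,0.02,0,-1.7,0.18,0,0,0,0.02]}}

```text
clock: 19.95
ee_pos: [0.4773, 0.0671, 0.0477]
tcp_rot: [-0.613, 0.79, -0.001, -0.001]
force: [2.3, -8.0, -1.1]
grip_width: 0.001
gripper_force: 3.5
```

```bash
python3 st.py
```

```text
19.95 k~ 0.878 {'clamp': array([-152.1,    3.5,   47.7]), 'r': np.float64(85.2), 'ang': np.float64(-0.041), 'ty': np.float64(-0.168)} F [ 7.17 -4.21  1.11] M [1.48 2.55 0.08]
```

{"op": "drive_tool", "data": {"plan": [0,-1.7,0.18,0,0,0,0.02,0,-1.7,0.18,0,0,0,0.02]}}

```text
clock: 20.15
ee_pos: [0.4778, 0.0704, 0.0477]
tcp_rot: [-0.597, 0.802, -0.002, -0.001]
force: [2.5, -8.7, 0.1]
grip_width: -0.001
gripper_force: 3.5
```

```bash
python3 st.py
```

```text
20.15 k~ 0.917 {'clamp': array([-151.9,    6.8,   47.7]), 'r': np.float64(85.2), 'ang': np.float64(-0.08), 'ty': np.float64(-0.208)} F [ 7.64 -4.92 -0.07] M [1.43 2.5  0.13]
```

{"op": "drive_tool", "data": {"plan": [0,-1.7,0.18,0,0,0,0.02,0,-1.7,0.18,0,0,0,0.02]}}

```text
clock: 20.35
ee_pos: [0.4784, 0.0737, 0.0476]
tcp_rot: [-0.581, 0.814, -0.002, -0.002]
force: [2.0, -8.2, 0.3]
grip_width: 0.0
gripper_force: 3.5
```

```bash
python3 st.py
```

```text
20.35 k~ 0.957 {'clamp': array([-151.6,   10.2,   47.6]), 'r': np.float64(85.2), 'ang': np.float64(-0.12), 'ty': np.float64(-0.248)} F [ 7.09 -4.61 -0.24] M [1.43 2.47 0.07]
```

{"op": "drive_tool", "data": {"plan": [0,-1.7,0.18,0,0,0,0.02,0,-1.7,0.18,0,0,0,0.02]}}

```text
clock: 20.55
ee_pos: [0.4791, 0.077, 0.0476]
tcp_rot: [-0.564, 0.826, -0.002, -0.002]
force: [1.5, -8.1, 0.6]
grip_width: -0.0
gripper_force: 3.5
```

```bash
python3 st.py
```

```text
20.55 k~ 0.996 {'clamp': array([-151.1,   13.5,   47.6]), 'r': np.float64(85.2), 'ang': np.float64(-0.159), 'ty': np.float64(-0.288)} F [ 7.   -4.32 -0.6 ] M [1.46 2.55 0.12]
```

{"op": "drive_tool", "data": {"plan": [0,-1.7,0.18,0,0,0,0.02,0,-1.7,0.18,0,0,0,0.02]}}

```text
clock: 20.75
ee_pos: [0.48, 0.0802, 0.0476]
tcp_rot: [-0.548, 0.837, -0.002, -0.002]
force: [1.1, -8.6, 0.9]
grip_width: 0.002
gripper_force: 3.8
```

```bash
python3 st.py
python3 - <<'E'
from workcell import env
from k import *
x=env.snapshot('scene')
for a,c,k in blobs(x,(45,90,30),(85,255,255),30)[:6]:
    P=((plane(x,k.reshape(-1,2),.116)-C)@Rz)[:,:2]*1000
    r=cv2.minAreaRect(P.astype(np.float32))
    if abs(r[0][0]-20)<25 and abs(r[0][1])<40: print('mod',a,c.round(1),r)
E
```

```text
20.75 k~ 1.035 {'clamp': array([-150.6,   16.8,   47.6]), 'r': np.float64(85.2), 'ang': np.float64(-0.198), 'ty': np.float64(-0.328)} F [ 7.43 -4.41 -0.85] M [1.52 2.71 0.09]
mod 250.5 [291.4 192.6] ((19.4696102142334, -5.937931060791016), (37.7548828125, 73.40679168701172), 0.718855619430542)
```

{"op": "drive_tool", "data": {"plan": [0,-1.7,0.18,0,0,0,0.02]}}

```text
clock: 20.9
ee_pos: [0.4804, 0.0816, 0.0476]
tcp_rot: [-0.539, 0.842, -0.002, -0.002]
force: [1.3, -9.3, -0.0]
grip_width: -0.002
gripper_force: 4.1
```

```bash
python3 st.py
```

```text
20.9 k~ 1.052 {'clamp': array([-150.3,   18.2,   47.6]), 'r': np.float64(85.2), 'ang': np.float64(-0.215), 'ty': np.float64(-0.348)} F [ 7.96 -5.06  0.05] M [1.48 2.87 0.12]
```

{"op": "drive_tool", "data": {"plan": [0,-1.7,0.18,0,0,0,0.02]}}

```text
clock: 21.0
ee_pos: [0.4808, 0.0831, 0.0476]
tcp_rot: [-0.531, 0.848, -0.002, -0.002]
force: [-0.0, -9.9, 0.9]
grip_width: -0.0
gripper_force: 4.3
```

```bash
python3 st.py
```

```text
21.0 k~ 1.071 {'clamp': array([-149.9,   19.8,   47.6]), 'r': np.float64(85.3), 'ang': np.float64(-0.234), 'ty': np.float64(-0.368)} F [ 8.91 -4.28 -0.85] M [1.5  2.99 0.1 ]
```

{"op": "drive_tool", "data": {"plan": [0,-1.7,0.18,0,0,0,0.02]}}

```text
clock: 21.1
ee_pos: [0.4813, 0.0846, 0.0476]
tcp_rot: [-0.522, 0.853, -0.002, -0.002]
force: [-0.6, -9.9, 2.5]
grip_width: 0.001
gripper_force: 4.6
```

```bash
python3 st.py
```

```text
21.1 k~ 1.089 {'clamp': array([-149.6,   21.3,   47.6]), 'r': np.float64(85.3), 'ang': np.float64(-0.252), 'ty': np.float64(-0.388)} F [ 9.12 -3.94 -2.44] M [1.53 3.19 0.08]
```

{"op": "drive_tool", "data": {"plan": [0,-1.7,0.18,0,0,0,0.02]}}

```text
clock: 21.2
ee_pos: [0.4818, 0.0861, 0.0476]
tcp_rot: [-0.514, 0.858, -0.002, -0.002]
force: [-1.2, -10.6, 1.6]
grip_width: 0.002
gripper_force: 4.8
```

```bash
python3 st.py
```

```text
21.2 k~ 1.107 {'clamp': array([-149.2,   22.7,   47.6]), 'r': np.float64(85.3), 'ang': np.float64(-0.27), 'ty': np.float64(-0.408)} F [ 9.96 -3.98 -1.57] M [1.49 3.33 0.11]
```

{"op": "drive_tool", "data": {"plan": [0,-1.7,0.18,0,0,0,0.02]}}

```text
clock: 21.3
ee_pos: [0.4824, 0.0875, 0.0476]
tcp_rot: [-0.505, 0.863, -0.002, -0.003]
force: [-1.3, -10.7, 2.4]
grip_width: -0.003
gripper_force: 5.1
```

{"op": "drive_tool", "data": {"plan": [0,-1.7,0.18,0,0,0,0.02]}}

```text
clock: 21.4
ee_pos: [0.4829, 0.0889, 0.0475]
tcp_rot: [-0.496, 0.868, -0.002, -0.003]
force: [-1.4, -11.7, 2.6]
grip_width: 0.001
gripper_force: 5.3
```

```bash
python3 st.py
```

```text
21.4 k~ 1.143 {'clamp': array([-148.4,   25.7,   47.5]), 'r': np.float64(85.3), 'ang': np.float64(-0.306), 'ty': np.float64(-0.448)} F [10.8  -4.74 -2.52] M [1.41 3.67 0.13]
```

The push is now 1.46 times the free push, by both force and moment, and the angle past contact gives about 14 N. I back away from the wing and lift.

{"op": "drive_tool", "data": {"plan": [0,5,0.8,0,0,0,0,0,10,1.5,0,0,0,0,0,10,1.5,0,0,0,0,0,0,0,0,0,0,0,0,0,0,-20,0,0,0,0,0,0,-40,0,0,0,0,0,0,-40,0,0,0,0,0,0,-40,0,0,0,0,0,0,-30,0,0,0,0,0,0,0,0,0,0,0,0,0,0,0,0,0]}}

```text
clock: 22.5
ee_pos: [0.4679, 0.0729, 0.2181]
tcp_rot: [-0.497, 0.868, 0.0, 0.001]
force: [0.9, 0.2, -1.4]
grip_width: 0.0
gripper_force: 0.0
```

```bash
python3 st.py
python3 - <<'E'
from workcell import env
from k import *
s=env.get_state();d=env.snapshot('wrist');d['state']=s;x=env.snapshot('scene')
cv2.imwrite('pics/end.png',np.hstack([d['pixels'][:,:400],cv2.resize(x['pixels'][120:270,210:366],(400,384))]))
for n,i in(('w',d),('sc',x)):
  for a,c,k in blobs(i,(45,90,30),(85,255,255),30)[:6]:
    P=((plane(i,k.reshape(-1,2),.116)-C)@Rz)[:,:2]*1000
    r=cv2.minAreaRect(P.astype(np.float32))
    if abs(r[0][0]-20)<25 and abs(r[0][1])<40: print(n,'mod',r)
  for a,c,k in blobs(i,(5,180,40),(16,255,255))[:2]:
    P=((plane(i,k.reshape(-1,2),.06)-AX)@Rz)[:,:2]*1000;r=cv2.minAreaRect(P.astype(np.float32));print(n,'wing',a,r,'k',.6-np.arctan2(-r[0][1],-r[0][0]))
E
```

```text
22.5 k~ 0.926 {'clamp': array([-161.9,    8.5,  218.1]), 'r': np.float64(95.3), 'ang': np.float64(-0.089), 'ty': np.float64(-0.446)} F [-0.58 -0.66  1.39] M [-0.05  0.05  0.03]
w mod ((21.521207809448242, -7.399433135986328), (74.50527954101562, 38.84212112426758), 89.96089172363281)
w wing 1163.5 ((-54.09418487548828, 27.001529693603516), (19.980520248413086, 81.23192596435547), 60.13655090332031) k 1.0629735536545513
sc mod ((19.291465759277344, -5.636547088623047), (37.673824310302734, 73.10747528076172), 0.1543494015932083)
sc wing 53.0 ((-51.298439025878906, 32.08364486694336), (11.778228759765625, 72.76581573486328), 60.625919342041016) k 1.1589093399091088
```

View pics/end.png

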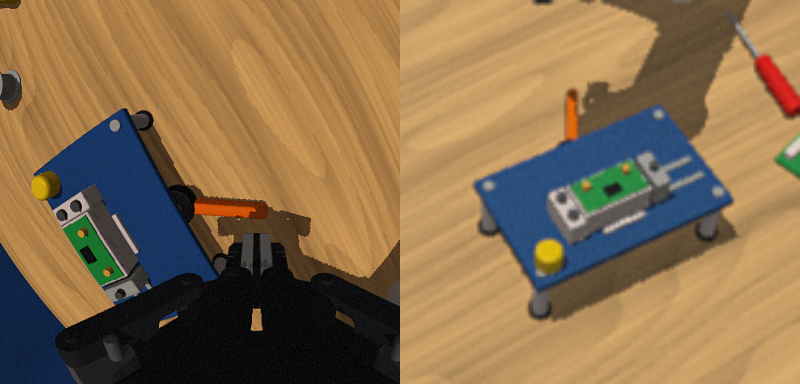

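The pictures show the module against the stop, gripped by the jaw, with the wing about 30° to the +y side (knob ≈ 1.12). The pot is where it was and the arm is clear.

```bash
python3 -c "
from workcell import env
print(env.job_done())"
```

```text
the job is handed in; nothing more can be done
None
```

The module is set flat in the bed and clamped against the stop with an estimated 14 N. I inferred that from the push on the knob and the knob angle, not from a direct reading. The arm is clear of everything and the job was handed in at about 23 s; no verdict came back.

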